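Clear the microscope bench: sort the lenses, stagger the dish carriers

ROBOT

A 6-joint arm with a two-finger parallel gripper is mounted at the origin on the work surface. World frame = base frame: x ahead of the robot, y to its left, z up, the work surface at z = 0. Lengths are in m, angles in rad, forces in N, time in s.
With the tool pointing down it reaches from about 0.225 to 0.875 m from the base axis. Payload 3.4 kg.
Tool frame: the origin (TCP) lies on the centre line of the jaws, within the pads' length; the fingertips stand 14 mm ahead of it and the grasp point (between the pads) lies 5 mm behind it; z points along the fingers, y is the line along which they close (so a half turn about z gives the same grasp; the last joint's range is limited). The gripper opens to 85 mm and grips with 20 to 120 N. Pads are 22 mm wide; open, the fingers measure 114 mm over their backs; the gripper's body (76 mm by 85 mm) begins 54 mm behind the grasp point. The pads swing forward as they close: fully open they stand 13 mm farther back than shut.
Start: joints at [-1.372, 0.276, 1.505, -0, 1.361, -0.121], TCP at [0.181, -0.546, 0.245] pointing down, gripper open.
Joint ranges: [-2.89, 2.89], [-0.75, 2.08], [0.22, 2.7], [-1.18, 4.32], [0.11, 2.71], [-2.7, 2.7]. Speed limits (rad/s): [2.57, 2.57, 3.14, 3.14, 3.14, 3.14].

INTERFACE

Orientations are given as a unit quaternion [w, x, y, z].
In Python, from rig import manip, eyes gives the robot as it stands.
- The arm moves only by the shell command python3 -m creep 'ROWS' [FORCE]. ROWS is JSON, a list of rows, each a list of 5 numbers: the opening, from 0 (shut) to 1 (fully open), then the shift along the tool's x, y, z normalised to -1 to 1, where 1 is 0.5 m, then the turn about the tool's z normalised to -1 to 1, where 1 is 360 degrees. In form: [[fingers, dx, dy, dz, spin], ...]. A call has 1 to 10 rows; each row is the pose to reach, as a shift and turn from the pose commanded when the call began, along the tool's axes at that moment, turning the shorter way round; what a row does not reach only later rows make up. A row lasts 1/10 s, in which the tool goes at most 50 mm and 8.59 degrees, less where a joint would pass 70% of its speed; a pose out of reach is approached as far as the arm can. A call with a number of a shift or a turn outside -1 to 1 is refused whole. A call with a gripper value outside its range is refused whole. The fingers move at their own pace and stop on an object; FORCE is the grip in N (left out, the last holds). Time passes only in rows, so rows that repeat a pose let the fingers close. It gives the time, the measured TCP pose, the force, the opening and the grip force at its end, in the units of the state.
- manip.get_state(): the state, without advancing time (a new reading comes with each control period).
- eyes.get_image(name): name is "scene" or "side" or "wrist"; returns a dict with "frame" (400x640x3 uint8, red, green, blue), "fx", "fy", "cx", "cy" (pixels), "R" (3x3) and "t" (3): a world point X has camera coordinates R X + t. Camera axes: x right, y down, z forward; pixel columns grow to the right and rows downward; lengths in m; the calibration is good to about 2 mm. A picture is of the moment at which its call begins. There is no depth.
- manip.sign_off(): hands the job in; it is judged then, once.
Trained networks look in the newest picture that a camera, given by its name, has taken for a name from the list of things; names that differ only in an ending like _2 or _b are one class to them, and where a whole thing is asked for, a point or a joint stands for the part that bears it (a point fixed in the world has none). Each returns a list of dicts, best first, with "confidence" (0 to 1); they miss things now and then, are a little off and sometimes report something else, mostly with a low value. They report only what shows in the picture. A call takes as long as a camera call. They do not tell look-alikes from the thing itself.
- eyes.regions_of(camera, label): "mask" (400x640 bool, what is visible of it) and "bbox" ([left, top, right, bottom] in pixels, round what is visible of it).
- eyes.place_of(camera, label): "centre" ([column, row] in pixels: a listed point, or the origin of a listed thing).
The state is a dict: "clock": time; "qpos": joint angles; "qd": joint speeds; "effort": joint torques, N m; "position": TCP position; "ee_rot": TCP orientation; "contact_force": force on the tool from outside, world axes, zero at the start; "moment": the same for the moment, N m; "width": finger opening in m; "gripper_force": force on a finger pad.
Only numpy, scipy, OpenCV 4.12 (cv2) and the standard library are available. Lean on these libraries where they do the work, as an engineer would, in place of code of your own. Each camera call takes 0.05 s, during which the arm holds its last target. There are 200 camera calls.

TASK

Stand each objective lens upright in the round nest of its own colour. Stack the dish carriers staggered on the grey metal base: the white one first, lined up with the base but shifted 20 mm towards its green end, then the blue one on top, shifted back to stand squarely above the base. Keep lenses and carriers upright throughout, and leave the amber bottle and grey-lidded pot where they are.

Things in the scene. Friction and masses are not known exactly. Their poses are not given: they have to be found in the camera images.
- carrier_white: Open rectangular dish carrier of white plastic with two round 35 mm dishes fixed in it, below its lip. 100 mm long (own x), 56 mm wide (own y), 22 mm high; flat underside, flat top lip 9 mm wide all round; 80 to 145 g, loose, flat on the bench at any yaw; either end may lead. Grip it low across its 56 mm width. Origin: centre of its underside; z up.
- carrier_blue: Open rectangular dish carrier of blue plastic with two round 35 mm dishes fixed in it, below its lip. 100 mm long (own x), 56 mm wide (own y), 22 mm high; flat underside, flat top lip 9 mm wide all round; 80 to 145 g, loose, flat on the bench at any yaw; either end may lead. Grip it low across its 56 mm width. Origin: centre of its underside; z up.
- rack_base: Fixed mid-grey metal base for the stack, shaped like an empty carrier: 100 mm long (own x), 56 mm wide (own y), 22 mm high, flat lip 9 mm wide. The first carrier on it has its underside 22 mm above the bench, the second 44 mm. Its +x end is green. Any yaw. Origin: centre of its underside, at bench height; own x points to the green end; z up.
- lens_red: Microscope objective lens standing upright: aluminium barrel 28 mm in diameter and 40 mm high (grip here), with a red band, then a red cone and a small steel tip, 54 mm high in all; 95 to 170 g, loose. Origin: centre of its underside; own z up along the barrel; round, so yaw means nothing.
- lens_yellow: Microscope objective lens standing upright: aluminium barrel 28 mm in diameter and 40 mm high (grip here), with a yellow band, then a yellow cone and a small steel tip, 54 mm high in all; 95 to 170 g, loose. Origin: centre of its underside; own z up along the barrel; round, so yaw means nothing.
- nest_red: Fixed round shallow nest of red plastic, outside diameter 68 mm, height 13 mm, inside diameter 58 mm, inner floor 4 mm above the bench. Origin: centre of its underside, at bench height; z up.
- nest_yellow: Fixed round shallow nest of yellow plastic, outside diameter 68 mm, height 13 mm, inside diameter 58 mm, inner floor 4 mm above the bench. Origin: centre of its underside, at bench height; z up.
- amber_bottle: Bystander to leave alone: small amber glass bottle with black cap, 32 mm in diameter, 56 mm high, loose, upright. Origin: centre of its underside; z up.
- sample_pot: Bystander to leave alone: clear sample pot with a grey lid 43 mm in diameter, 38 mm high, loose, upright. Origin: centre of its underside; z up.
Mind the look-alikes: they are no part of the job. Of the things that look like the carrier_blue, the middle-sized one is meant.

How it is judged:
At the end, for the whole second after the job is handed in: Lenses upright (7 deg) on the floor of their own colour's nest. White carrier level on the base, centre 10 to 30 mm towards green; blue level on it, within 10 mm of the base's centre, over 10 mm from white's; both within 10 mm sideways, 11 deg. Bystanders within 25 mm. All released, at rest (horizontal distance between lens_red and nest_red below 0.017 m and z of lens_red in the frame of nest_red between 0 and 0.008 m and angle between each of lens_red, lens_yellow's own z axis and vertical below 0.12 rad and linear speed of each of lens_red, lens_yellow, carrier_white, carrier_blue below 0.02 m/s and angular speed of each of lens_red, lens_yellow, carrier_white, carrier_blue below 0.2 rad/s and horizontal distance between lens_yellow and nest_yellow below 0.017 m and z of lens_yellow in the frame of nest_yellow between 0 and 0.008 m and x of carrier_white in the frame of rack_base between 0.01 and 0.03 m and y of carrier_white in the frame of rack_base between -0.01 and 0.01 m and z of carrier_white in the frame of rack_base between 0.018 and 0.026 m and angle between the x axis of each of carrier_white, carrier_blue and the x axis of rack_base, either way round below 0.2 rad and angle between each of carrier_white, carrier_blue's own z axis and vertical below 0.1 rad and x of carrier_blue in the frame of rack_base between -0.01 and 0.01 m and y of carrier_blue in the frame of rack_base between -0.01 and 0.01 m and z of carrier_blue in the frame of rack_base between 0.04 and 0.048 m and horizontal distance between carrier_blue and carrier_white above 0.01 m and distance of each of amber_bottle, sample_pot from where it was at the start of the episode below 0.025 m); the robot touches nothing.
It fails at once if a lens or a carrier was tipped by more than 35 degrees (angle between any of carrier_white, carrier_blue, lens_red, lens_yellow's own z axis and vertical above 0.61 rad).
It fails at once if the bottle or the sample pot was moved by more than 25 mm or tipped over (distance of any of amber_bottle, sample_pot from where it was at the start of the episode above 0.025 m or angle between any of amber_bottle, sample_pot's own z axis and vertical above 0.5 rad).
It also fails if it takes over 96 s, if anything falls off the work surface, if the arm or the gripper's body presses on something with over 40 N, if the wrist force passes 120 N, or if a joint passes its speed limit or range.

## Working session

There is one attempt and no reset: what is moved stays moved. The work goes in short steps, Python scripts to look and compute and a shell command to move; the robot and the scene stay as the last step left them, time stands still between calls to the robot, and variables do not carry over. Pictures are saved under pics/ and viewed, at most 14 in all, crops included, and the job is handed in when it is done.

```bash
mkdir -p pics; ls
python3 - <<'E'
from rig import manip, eyes
import cv2
s=manip.get_state(); print(s['clock'],s['position'],s['ee_rot'],s['width'])
for n in ['scene','side']:
    i=eyes.get_image(n); cv2.imwrite(f'pics/{n}0.png',i['frame'][:,:,::-1]); print(n,i['fx'],i['cx'],i['cy'],i['R'],i['t'])
E
```

```text
pics
0.0 [ 0.1806612  -0.54534128  0.24442293] [-9.42107038e-04  9.87245200e-01  1.59204354e-01 -1.89132132e-05] 0.0853846626773572
scene 489.87120123064943 321.418352166711 203.35240691911994 [[ 0.77809127  0.6281444   0.00293027]
 [ 0.52585628 -0.64881978 -0.55000733]
 [-0.34358281  0.4294968  -0.83515469]] [-0.45461955 -0.28399627  1.61275301]
side 477.04569780623655 318.365743126662 190.9471708426499 [[-0.99529633 -0.0952678   0.01758602]
 [-0.08424722  0.76153459 -0.64262545]
 [ 0.04782915 -0.64108432 -0.76597863]] [0.56854462 0.0824796  1.11526716]
```

View pics/scene0.png

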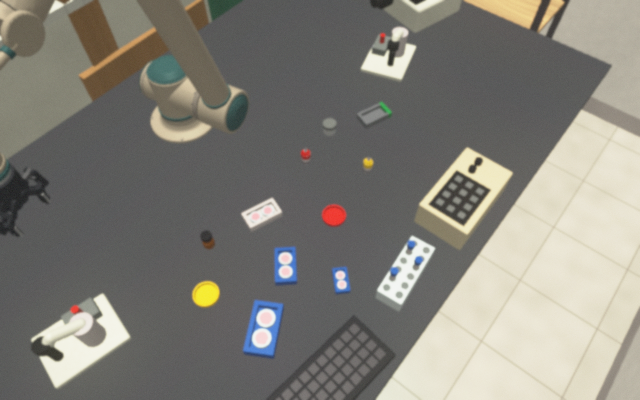

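View pics/side0.png

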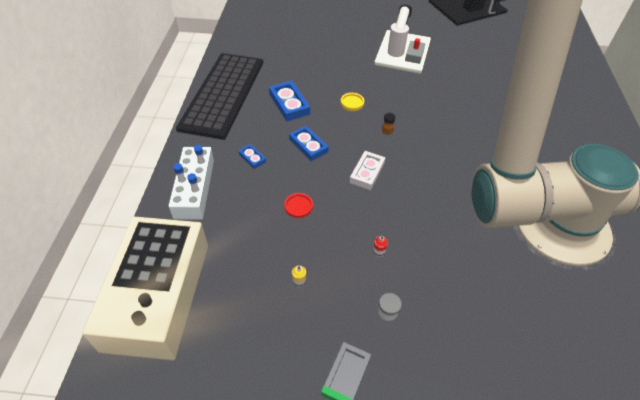

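The scene view shows three blue look-alikes: large at (264,328), middle at (285,265) and small at (341,280). The middle one is the one I want. In the same view:
- white carrier (262,213)
- base (375,114), with its green end at the upper right
- red lens (305,155) and yellow lens (368,163)
- red nest (334,215) and yellow nest (205,293)
- bottle (207,239) and pot (329,125)

The side view is consistent with this: middle blue (309,142), base (347,375).

```bash
cat > h.py <<'E'
from rig import manip, eyes
import numpy as np, cv2
from scipy.optimize import minimize
def proj(im,P):
    c=np.asarray(P)@np.array(im['R']).T+im['t']
    return np.c_[im['fx']*c[:,0]/c[:,2]+im['cx'], im['fy']*c[:,1]/c[:,2]+im['cy']]
def ray(im,uv,z):
    R=np.array(im['R']); d=R.T@[(uv[0]-im['cx'])/im['fx'],(uv[1]-im['cy'])/im['fy'],1]; o=-R.T@im['t']
    return o+d*(z-o[2])/d[2]
def box(l,w,h): return np.array([[a*l/2,b*w/2,c*h] for a in(-1,1) for b in(-1,1) for c in(0,1)])
def cyl(*rz):
    t=np.linspace(0,2*np.pi,24,endpoint=False)
    return np.concatenate([np.c_[r*np.cos(t),r*np.sin(t),0*t+z] for r,z in rz])
LENS=cyl((.014,0),(.014,.04),(.004,.054)); NEST=cyl((.034,0),(.034,.013)); CAR=box(.1,.056,.022)
M=dict(carrier_white=CAR,carrier_blue=CAR,rack_base=CAR,lens_red=LENS,lens_yellow=LENS,nest_red=NEST,nest_yellow=NEST,
 amber_bottle=cyl((.016,0),(.016,.04),(.009,.056)),sample_pot=cyl((.0215,0),(.0215,.038)))
def place(P,q,z0=0):
    c,s=np.cos(q[2]),np.sin(q[2]); return P@np.array([[c,s,0],[-s,c,0],[0,0,1]])+[q[0],q[1],z0]
def fit(obs,P,q0,z0=0,yaw=True):
    """obs: list of (image, mask); maximise IoU, antialiased 4x"""
    S=4
    ms=[cv2.resize(m.astype(np.float32),None,fx=S,fy=S,interpolation=cv2.INTER_LINEAR)>.5 for _,m in obs]
    def cost(q):
        e=0
        for (im,_),m in zip(obs,ms):
            h=cv2.convexHull((proj(im,place(P,q,z0))*S+S/2).astype(np.float32)); 
            g=np.zeros(m.shape,np.uint8); cv2.fillConvexPoly(g,np.round(h*16).astype(np.int32),1,shift=4); g=g>0
            e+=1-(g&m).sum()/max(1,(g|m).sum())
        return e/len(obs)
    best=None
    for y in (np.arange(0,np.pi,np.pi/6) if yaw else [0]):
        sim=np.array([[0,0,0],[.01,0,0],[0,.01,0],[0,0,.25]])+[q0[0],q0[1],y]
        if not yaw: f=lambda p:cost([p[0],p[1],0]); sim=sim[:3,:2]
        else: f=cost
        r=minimize(f,sim[0],method='Nelder-Mead',options=dict(initial_simplex=sim,xatol=1e-4,fatol=1e-4))
        if best is None or r.fun<best.fun: best=r
    return best.x,best.fun
E
python3 - <<'E'
from h import *
ims={n:eyes.get_image(n) for n in('scene','side')}
for k,P in M.items():
    D={n:[d for d in eyes.regions_of(n,k) if d['confidence']>.3] for n in ims}
    for d in D['scene']:
        u,v=np.mean(d['bbox'][::2]),np.mean(d['bbox'][1::2]); q0=ray(ims['scene'],(u,v),P[:,2].max()/2)
        obs=[(ims['scene'],d['mask'])]
        for e in D['side']:
            w=ray(ims['side'],(np.mean(e['bbox'][::2]),np.mean(e['bbox'][1::2])),P[:,2].max()/2)
            if np.hypot(*(w-q0)[:2])<.03: obs.append((ims['side'],e['mask']));break
        yaw=P is CAR
        print(k,round(d['confidence'],2),d['bbox'],len(obs),*[np.round(x,4) for o in ([obs]+([[x] for x in obs])) for x in fit(o,P,q0,0,yaw)])
E
```

```text
carrier_white 0.74 [241.6, 198.3, 282.3, 228.8] 2 [ 0.4602 -0.1191  1.2393] 0.0697 [ 0.4621 -0.1187  1.2093] 0.0555 [ 0.4594 -0.1209  1.2528] 0.0454
carrier_blue 0.91 [333.6, 269.6, 351.2, 294.2] 2 [ 0.7645 -0.1491 -1.1605] 0.5447 [ 0.7508 -0.1258  2.1916] 0.5377 [ 0.763  -0.1516  1.9179] 0.5233
carrier_blue 0.79 [275.0, 246.3, 297.6, 285.0] 2 [ 0.6195 -0.1985  2.3103] 0.0895 [ 0.6199 -0.197  -0.8136] 0.0759 [ 0.6178 -0.1998 -0.8633] 0.0732
carrier_blue 0.67 [245.1, 301.5, 282.3, 358.5] 1 [ 0.6983 -0.3715  1.9816] 0.3498 [ 0.6983 -0.3715  1.9816] 0.3498
rack_base 0.72 [359.3, 102.5, 391.2, 127.1] 2 [0.4834 0.3948 1.2348] 0.0745 [0.4863 0.3937 1.2477] 0.0731 [0.4824 0.3952 1.2361] 0.032
lens_red 0.44 [321.4, 205.5, 346.6, 226.4] 1 [ 0.6312 -0.0013] 0.5936 [ 0.6312 -0.0013] 0.5936
lens_red 0.43 [299.3, 151.5, 310.6, 165.9] 2 [0.4266 0.1143] 0.1697 [0.4306 0.1119] 0.1609 [0.4256 0.1123] 0.11
lens_yellow 0.56 [240.4, 200.2, 284.5, 228.7] 2 [ 0.4638 -0.1134] 0.78 [ 0.4725 -0.1269] 0.8059 [ 0.4571 -0.0838] 0.747
nest_red 0.6 [321.3, 205.0, 346.0, 228.5] 2 [0.6203 0.0078] 0.0715 [0.6215 0.0075] 0.0503 [0.6184 0.008 ] 0.062
nest_yellow 0.68 [194.4, 282.2, 220.8, 308.6] 2 [ 0.5121 -0.3888] 0.1017 [ 0.5131 -0.3869] 0.0771 [ 0.5111 -0.391 ] 0.0604
amber_bottle 0.76 [198.2, 230.5, 216.0, 250.8] 2 [ 0.4084 -0.2781] 0.1585 [ 0.4078 -0.2775] 0.0886 [ 0.4076 -0.2853] 0.1114
sample_pot 0.66 [323.7, 117.6, 335.9, 136.3] 2 [0.4053 0.2543] 0.171 [0.407 0.256] 0.227 [0.4048 0.2543] 0.1115
```

```bash
cat >> h.py <<'E'
def go(x,y,z,h=None):
    """print dx dy dz spin (row units) from the measured pose to the target TCP"""
    s=manip.get_state(); w,a,b,c=s['ee_rot']; h0=2*np.arctan2(b,a)
    d=np.array([x,y,z])-s['position']; C,S=np.cos(h0),np.sin(h0)
    dh=0 if h is None else (h-h0+np.pi)%(2*np.pi)-np.pi
    print('at',np.round(s['position'],4),'h',round(h0,4),'w',round(s['width'],4),'clock',s['clock'],'| dx dy dz spin',np.round([(C*d[0]+S*d[1])/.5,(S*d[0]-C*d[1])/.5,-d[2]/.5,-dh/2/np.pi],4))
E
python3 - <<'E'
from h import *
ims={n:eyes.get_image(n) for n in('scene','side')}
f=ims['scene']['frame'][230:370,230:370,::-1]; cv2.imwrite('pics/crop_blue.png',cv2.resize(f,None,fx=4,fy=4,interpolation=cv2.INTER_CUBIC))
hs,Q=[],ray(ims['scene'],(368,163),.027); print(Q, ray(ims['side'],(299,275),.027))
obs=[]
for n,(u,v) in dict(scene=(368,163),side=(299,275)).items():
    for d in eyes.regions_of(n,'lens_yellow'):
        print(n,d['confidence'],d['bbox'])
        b=d['bbox']
        if b[0]<u<b[2] and b[1]<v<b[3]: obs.append((ims[n],d['mask']))
    print([ (d['centre'],d['confidence'],ray(ims[n],d['centre'],0)) for d in eyes.place_of(n,'lens_yellow')])
if obs: print(len(obs),fit(obs,LENS,Q,0,False))
go(.46,-.119,.16,1.239)
E
```

```text
[0.59548282 0.20935873 0.027     ] [0.59206189 0.20880772 0.027     ]
scene 0.5 [358.8, 159.0, 373.0, 172.1]
[([284.3, 266.5], 0.55, array([ 6.16887376e-01, -1.99059368e-01,  2.22044605e-16])), ([364.2, 169.6], 0.52, array([0.59075732, 0.19991331, 0.        ]))]
side 0.72 [372.7, 236.1, 387.0, 257.9]
side 0.57 [291.6, 266.9, 309.4, 287.4]
[([298.7, 282.3], 0.76, array([0.5928169 , 0.21086004, 0.        ]))]
2 (array([0.59450531, 0.20727656]), np.float64(0.13210848302328143))
at [ 0.1808 -0.5459  0.2453] h 0.3198 w 0.0855 clock 1.4 | dx dy dz spin [ 0.7985 -0.6349  0.1707 -0.1463]
```

View pics/crop_blue.png

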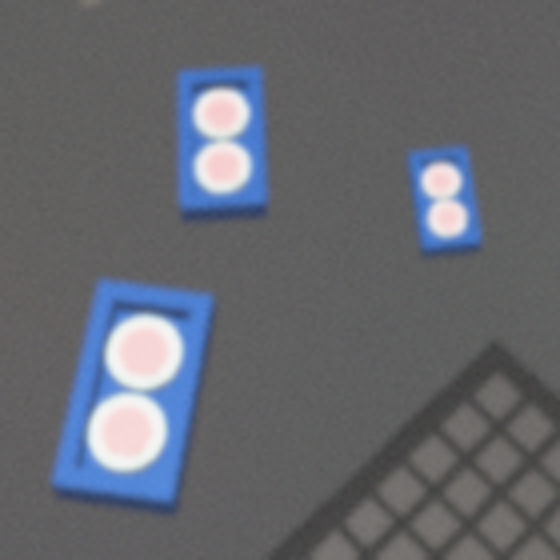

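The crop shows three blue carriers: middle-sized at crop (222,140), which is scene (285,265), large at (135,395) and small at (445,200). The middle one also fits the 100 x 56 mm size, so it's the right one. I'll start with the white carrier.

```bash
python3 -m creep '[[1,0.8,-0.635,0.16,-0.1463],[1,0.8,-0.635,0.16,-0.1463],[1,0.8,-0.635,0.16,-0.1463],[1,0.8,-0.635,0.16,-0.1463],[1,0.8,-0.635,0.16,-0.1463],[1,0.8,-0.635,0.16,-0.1463],[1,0.8,-0.635,0.16,-0.1463],[1,0.8,-0.635,0.16,-0.1463],[1,0.8,-0.635,0.16,-0.1463],[1,0.8,-0.635,0.16,-0.1463]]' 40
python3 -m creep '[[1,0,0,0,0],[1,0,0,0,0]]'
python3 - <<'E'
from h import *
im=eyes.get_image('wrist'); cv2.imwrite('pics/w1.png',im['frame'][:,:,::-1])
for k in('carrier_white',):
    for d in eyes.regions_of('wrist',k): print(k,d['confidence'],d['bbox'],fit([(im,d['mask'])],CAR,(.46,-.119)))
go(.46,-.119,.06,1.239)
E
```

```text
clock: 2.4
position: [0.4525, -0.131, 0.168]
ee_rot: [0.001, 0.814, 0.581, 0.0]
contact_force: [0.7, -0.9, 0.4]
width: 0.0852
gripper_force: 0.0
clock: 2.6
position: [0.4518, -0.1318, 0.1678]
ee_rot: [-0.0, 0.813, 0.582, -0.0]
contact_force: [-0.5, -0.3, -0.8]
width: 0.0852
gripper_force: 0.0
carrier_white 0.8 [292.8, 120.9, 353.9, 227.0] (array([ 0.45945629, -0.11885816,  1.23230588]), np.float64(0.015143448078143829))
at [ 0.4512 -0.1335  0.1681] h 1.2387 w 0.0853 clock 2.7 | dx dy dz spin [ 3.320e-02  7.200e-03  2.161e-01 -1.000e-04]
```

View pics/w1.png

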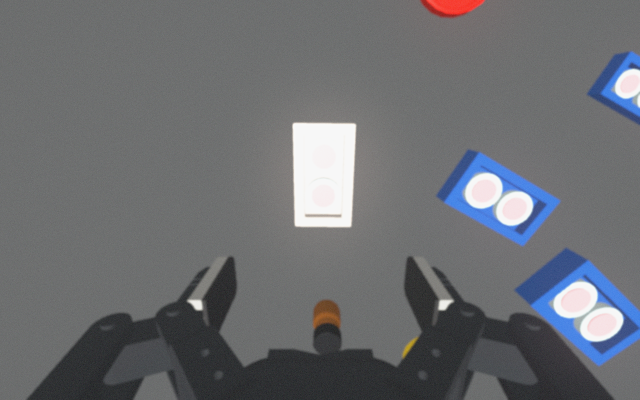

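The wrist picture shows the white carrier centred at (323,174) between the open jaws. The middle blue one is at (498,197) and the bottle below at (327,325). The wrist fit is excellent (IoU 0.985), so I'll descend.

```bash
python3 -m creep '[[1,0.033,0.006,0,0.001],[1,0.033,0.006,0.1,0.001],[1,0.033,0.006,0.2,0.001],[1,0.033,0.006,0.27,0.001],[1,0.033,0.006,0.29,0.001],[1,0.033,0.006,0.3,0.001],[1,0.033,0.006,0.304,0.001],[1,0.033,0.006,0.304,0.001]]' 40
python3 - <<'E'
from h import *
go(.4595,-.1189,.014,1.232)
E
```

```text
clock: 3.5
position: [0.4609, -0.1191, 0.0172]
ee_rot: [0.001, 0.816, 0.578, 0.001]
contact_force: [-0.1, -0.2, 0.6]
width: 0.0853
gripper_force: 0.0
at [ 0.4609 -0.1191  0.0172] h 1.2319 w 0.0853 clock 3.5 | dx dy dz spin [-0.0006 -0.0028  0.0065 -0.    ]
```

```bash
python3 -m creep '[[0.8,0,0,0,0],[0.65,0,0,0,0],[0.5,0,0,0,0],[0.5,0,0,0,0],[0.5,0,0,0,0],[0.5,0,0,0,0]]' 40
python3 -m creep '[[0.5,0,0,-0.01,0],[0.5,0,0,-0.04,0],[0.5,0,0,-0.1,0],[0.5,0,0,-0.16,0],[0.5,0,0,-0.16,0]]' 40
python3 - <<'E'
from h import *
im=eyes.get_image('wrist'); cv2.imwrite('pics/w2.png',im['frame'][:,:,::-1])
u=np.array([np.cos(1.235),np.sin(1.235)])*.02; go(.4834+u[0],.3948+u[1],.11,1.235)
E
```

```text
clock: 4.1
position: [0.4604, -0.1183, 0.0171]
ee_rot: [0.001, 0.816, 0.578, 0.0]
contact_force: [-0.9, -0.4, 5.4]
width: 0.0556
gripper_force: 42.5
clock: 4.6
position: [0.4625, -0.1191, 0.0997]
ee_rot: [0.004, 0.816, 0.578, 0.002]
contact_force: [0.3, 0.0, -1.1]
width: 0.055
gripper_force: 43.0
at [ 0.4612 -0.1186  0.0979] h 1.233 w 0.0551 clock 4.65 | dx dy dz spin [ 1.0234e+00 -2.9830e-01 -2.4200e-02 -3.0000e-04]
```

View pics/w2.png

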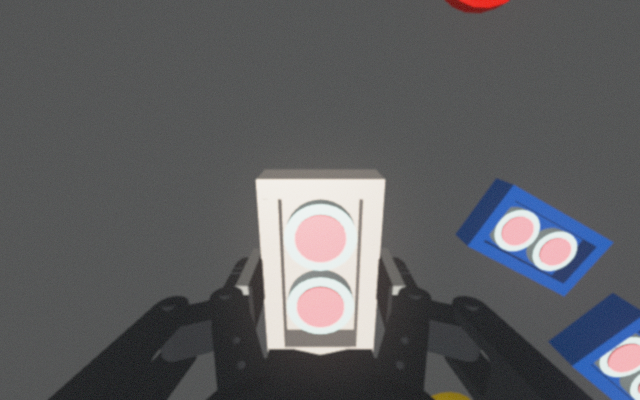

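The carrier is held level between the pads, centred about (320,265). I'll go partway and measure the base with the wrist camera before placing.

```bash
python3 -m creep '[[0.5,0.68,-0.2983,-0.06,0],[0.5,0.68,-0.2983,-0.06,0],[0.5,0.68,-0.2983,-0.06,0],[0.5,0.68,-0.2983,-0.06,0],[0.5,0.68,-0.2983,-0.06,0],[0.5,0.68,-0.2983,-0.06,0],[0.5,0.68,-0.2983,-0.06,0],[0.5,0.68,-0.2983,-0.06,0],[0.5,0.68,-0.2983,-0.06,0],[0.5,0.68,-0.2983,-0.06,0]]' 40
python3 - <<'E'
from h import *
im=eyes.get_image('wrist'); cv2.imwrite('pics/w3.png',im['frame'][:,:,::-1])
for k,q in dict(rack_base=(.4834,.3948),lens_yellow=(.594,.207),sample_pot=(.405,.254)).items():
    for d in eyes.regions_of('wrist',k): print(k,d['confidence'],d['bbox'],fit([(im,d['mask'])],M[k],q,0,k=='rack_base'))
go(.49,.4137,.12,1.235)
E
```

```text
clock: 5.65
position: [0.4306, 0.2519, 0.1246]
ee_rot: [0.0, 0.815, 0.579, -0.002]
contact_force: [0.1, -0.4, -1.7]
width: 0.055
gripper_force: 42.9
rack_base 0.69 [281.5, 0.0, 366.5, 75.4] (array([0.48259656, 0.39589067, 1.23824248]), np.float64(0.00989561458322663))
lens_yellow 0.75 [495.4, 171.3, 561.7, 217.2] (array([0.59428478, 0.20693035]), np.float64(0.04214668643777808))
at [0.4316 0.2508 0.1254] h 1.231 w 0.0549 clock 5.85 | dx dy dz spin [ 0.3461  0.0016  0.0108 -0.0006]
```

View pics/w3.png

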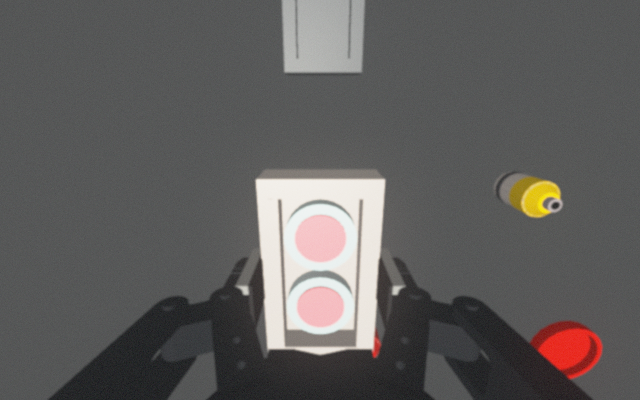

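The wrist picture shows the base ahead at (323,35), well aligned, and the yellow lens at (530,192). Both agree with the earlier measurements.

```bash
python3 -m creep '[[0.5,0.1,0,0,-0.001],[0.5,0.2,0,0,-0.001],[0.5,0.3,0,0,-0.001],[0.5,0.3466,0,0,-0.001],[0.5,0.3466,0,0.08,-0.001],[0.5,0.3466,0,0.131,-0.001],[0.5,0.3466,0,0.131,-0.001],[0.5,0.3466,0,0.131,-0.001]]' 40
python3 - <<'E'
from h import *
for i in range(3): go(.4893,.4142,.04,1.237); eyes.get_image('wrist')
E
```

```text
clock: 6.65
position: [0.4897, 0.4147, 0.0603]
ee_rot: [0.0, 0.815, 0.58, -0.001]
contact_force: [-0.4, 1.1, -1.1]
width: 0.0545
gripper_force: 42.9
at [0.4897 0.4147 0.0603] h 1.2376 w 0.0545 clock 6.65 | dx dy dz spin [-0.0012 -0.0004  0.0405  0.0001]
at [0.4904 0.4154 0.0614] h 1.2378 w 0.0553 clock 6.7 | dx dy dz spin [-0.0029 -0.0014  0.0429  0.0001]
at [0.4907 0.4157 0.0621] h 1.238 w 0.0553 clock 6.75 | dx dy dz spin [-0.0038 -0.0017  0.0442  0.0002]
```

```bash
python3 -m creep '[[0.5,-0.002,-0.001,0.02,0],[0.5,-0.002,-0.001,0.035,0],[0.5,-0.002,-0.001,0.04,0],[0.5,-0.002,-0.001,0.042,0],[0.5,-0.002,-0.001,0.042,0]]' 40
```

```text
clock: 7.3
position: [0.4884, 0.4148, 0.0393]
ee_rot: [0.0, 0.814, 0.581, -0.0]
contact_force: [0.6, 0.2, -1.0]
width: 0.0549
gripper_force: 43.0
```

```bash
python3 -m creep '[[0.5,0,0,0.002,0],[0.5,0,0,0.003,0],[0.5,0,0,0.003,0],[0.6,0,0,0.003,0],[0.7,0,0,0.003,0],[0.85,0,0,0.003,0],[0.95,0,0,0.003,0],[1,0,0,0.003,0],[1,0,0,0.003,0]]' 40
python3 -m creep '[[1,0,0,-0.04,0],[1,0,0,-0.1,0],[1,0,0,-0.2,0],[1,-0.06,0,-0.26,0],[1,-0.16,0,-0.26,0],[1,-0.16,0,-0.26,0]]' 40
python3 - <<'E'
from h import *
im=eyes.get_image('wrist')
cv2.imwrite('pics/w4.png',im['frame'][:,:,::-1])
for d in eyes.regions_of('wrist','carrier_white'): print(d['confidence'],d['bbox'],fit([(im,d['mask'])],CAR,(.489,.414),.022))
go(.62,-.1985,.20,2.31)
E
```

```text
clock: 8.2
position: [0.4885, 0.4148, 0.0377]
ee_rot: [0.0, 0.814, 0.581, -0.0]
contact_force: [0.3, 0.2, 0.1]
width: 0.0856
gripper_force: 0.0
clock: 8.8
position: [0.4588, 0.3342, 0.1683]
ee_rot: [0.001, 0.815, 0.58, -0.003]
contact_force: [-0.5, 0.2, -0.4]
width: 0.0853
gripper_force: 0.0
0.92 [289.5, 26.3, 359.1, 160.4] (array([0.48859803, 0.41434789, 1.23756879]), np.float64(0.01366987190517821))
at [0.4619 0.3384 0.1682] h 1.2376 w 0.0855 clock 8.9 | dx dy dz spin [-0.9112  0.6499 -0.0635 -0.1707]
```

View pics/w4.png

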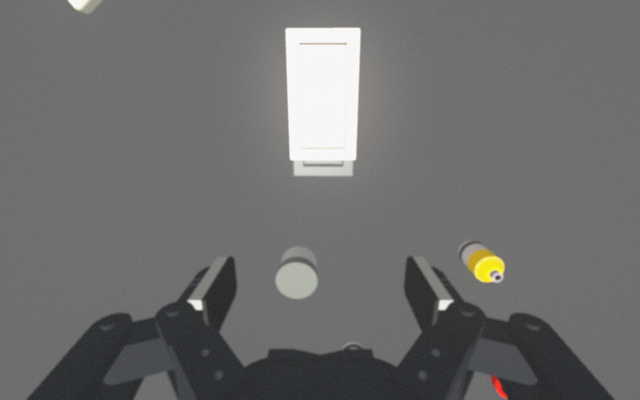

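White is on the base at x ≈ +20 mm, with the base end showing at (323,168). Next is the middle blue carrier.

```bash
python3 -m creep '[[1,-0.82,0.585,-0.03,-0.1707],[1,-0.82,0.585,-0.03,-0.1707],[1,-0.82,0.585,-0.03,-0.1707],[1,-0.82,0.585,-0.03,-0.1707],[1,-0.82,0.585,-0.03,-0.1707],[1,-0.82,0.585,-0.03,-0.1707],[1,-0.82,0.585,-0.03,-0.1707],[1,-0.82,0.585,-0.03,-0.1707],[1,-0.82,0.585,-0.03,-0.1707],[1,-0.82,0.585,-0.03,-0.1707]]' 40
python3 -m creep '[[1,0,0,0,0],[1,0,0,0,0]]'
python3 - <<'E'
from h import *
im=eyes.get_image('wrist'); cv2.imwrite('pics/w5.png',im['frame'][:,:,::-1])
for k,q in dict(carrier_blue=(.62,-.1985),nest_red=(.62,.0077),lens_red=(.427,.113)).items():
    for d in eyes.regions_of('wrist',k): print(k,d['confidence'],d['bbox'],fit([(im,d['mask'])],M[k],q,0,k=='carrier_blue'))
go(.62,-.1985,.017,2.31)
E
```

```text
clock: 9.9
position: [0.5977, -0.1132, 0.1815]
ee_rot: [0.0, 0.403, 0.915, 0.0]
contact_force: [1.7, 0.7, 0.1]
width: 0.0853
gripper_force: 0.0
clock: 10.1
position: [0.597, -0.1124, 0.181]
ee_rot: [-0.0, 0.404, 0.915, 0.0]
contact_force: [-0.1, 0.2, -1.1]
width: 0.0852
gripper_force: 0.0
carrier_blue 0.72 [390.1, 261.5, 412.4, 317.5] (array([ 0.62  , -0.1985,  0.    ]), np.float64(1.0))
carrier_blue 0.67 [223.7, 321.2, 283.5, 366.5] (array([ 0.62  , -0.1985,  0.    ]), np.float64(1.0))
carrier_blue 0.65 [254.9, 206.0, 309.8, 295.9] (array([ 0.61934077, -0.19806961,  2.31363644]), np.float64(0.026185958254269504))
nest_red 0.93 [387.5, 78.4, 456.8, 146.3] (array([0.61954808, 0.00996537]), np.float64(0.03399721677714762))
at [ 0.5959 -0.1099  0.1817] h 2.3135 w 0.0854 clock 10.3 | dx dy dz spin [-0.1632 -0.0843  0.3294  0.0006]
```

View pics/w5.png

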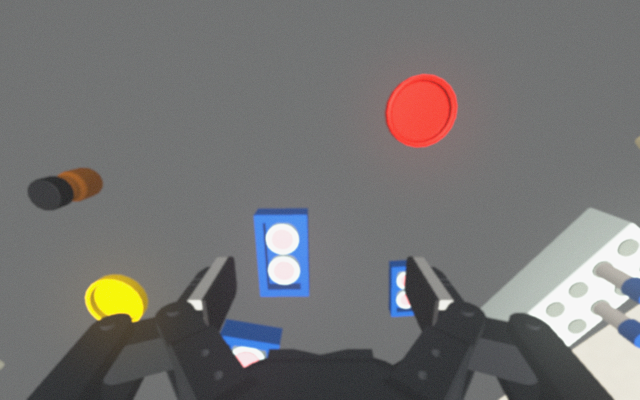

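The wrist picture shows the middle blue carrier at (282,252), parallel to the jaws. The large one is at (250,342) and the small one at (400,290), both outside the reach path.

```bash
python3 -m creep '[[1,-0.1,-0.0532,0,0],[1,-0.158,-0.0832,0.06,0],[1,-0.158,-0.0832,0.16,0],[1,-0.158,-0.0832,0.2,0],[1,-0.158,-0.0832,0.2,0],[1,-0.158,-0.0832,0.2,0]]' 40
python3 - <<'E'
from h import *
for i in range(4): go(.6193,-.1981,.017,2.3136); eyes.get_image('wrist')
E
```

```text
clock: 10.9
position: [0.6192, -0.1969, 0.0825]
ee_rot: [0.0, 0.402, 0.915, 0.0]
contact_force: [1.0, 0.8, 0.6]
width: 0.0853
gripper_force: 0.0
at [ 0.6192 -0.1969  0.0825] h 2.3132 w 0.0853 clock 10.9 | dx dy dz spin [-1.90e-03 -1.50e-03  1.31e-01 -1.00e-04]
at [ 0.6199 -0.1973  0.0836] h 2.313 w 0.0852 clock 10.95 | dx dy dz spin [-3.000e-04 -2.000e-03  1.332e-01 -1.000e-04]
at [ 0.6202 -0.1976  0.0842] h 2.313 w 0.0851 clock 11.0 | dx dy dz spin [ 5.000e-04 -2.000e-03  1.343e-01 -1.000e-04]
at [ 0.6202 -0.1978  0.0843] h 2.3127 w 0.0852 clock 11.05 | dx dy dz spin [ 7.000e-04 -1.800e-03  1.346e-01 -1.000e-04]
```

```bash
python3 -m creep '[[1,0,-0.002,0.06,0],[1,0,-0.002,0.11,0],[1,0,-0.002,0.128,0],[1,0,-0.002,0.131,0],[0.8,0,-0.002,0.131,0],[0.65,0,-0.002,0.131,0],[0.5,0,-0.002,0.131,0],[0.5,0,-0.002,0.131,0],[0.5,0,-0.002,0.131,0],[0.5,0,-0.002,0.131,0]]' 40
python3 -m creep '[[0.5,0,0,-0.01,0],[0.5,0,0,-0.04,0],[0.5,0,0,-0.1,0],[0.5,0,0,-0.2,0],[0.5,0,0,-0.22,0],[0.5,0,0,-0.22,0]]' 40
python3 - <<'E'
from h import *
go(.4828,.3953,.13,1.237)
E
```

```text
clock: 12.1
position: [0.6192, -0.1991, 0.0183]
ee_rot: [0.002, 0.403, 0.915, -0.0]
contact_force: [0.1, 1.3, 6.1]
width: 0.055
gripper_force: 44.4
clock: 12.7
position: [0.6192, -0.1992, 0.1292]
ee_rot: [0.003, 0.403, 0.915, -0.0]
contact_force: [0.2, 0.0, -1.4]
width: 0.055
gripper_force: 43.7
at [ 0.6192 -0.1992  0.1292] h 2.3115 w 0.055 clock 12.7 | dx dy dz spin [ 1.0616  0.6011 -0.0016  0.171 ]
```

```bash
python3 -m creep '[[0.5,0.8,0.453,0,0.171],[0.5,0.8,0.453,0,0.171],[0.5,0.8,0.453,0,0.171],[0.5,0.8,0.453,0,0.171],[0.5,0.8,0.453,0,0.171],[0.5,0.8,0.453,0,0.171],[0.5,0.8,0.453,0,0.171],[0.5,0.8,0.453,0,0.171],[0.5,0.8,0.453,0,0.171],[0.5,0.8,0.453,0,0.171]]' 40
python3 - <<'E'
from h import *
for i in range(3): go(.4828,.3953,.0625,1.237); eyes.get_image('wrist')
E
```

```text
clock: 13.7
position: [0.5121, 0.2526, 0.1242]
ee_rot: [-0.001, 0.814, 0.581, -0.002]
contact_force: [1.1, -1.2, -0.1]
width: 0.0551
gripper_force: 43.6
at [0.5121 0.2526 0.1242] h 1.2398 w 0.0551 clock 13.7 | dx dy dz spin [ 0.2509 -0.1481  0.1233  0.0004]
at [0.5117 0.2549 0.1242] h 1.2406 w 0.055 clock 13.75 | dx dy dz spin [ 0.247  -0.1457  0.1234  0.0006]
at [0.5124 0.2522 0.1242] h 1.2415 w 0.0548 clock 13.8 | dx dy dz spin [ 0.2516 -0.1486  0.1234  0.0007]
```

```bash
python3 -m creep '[[0.5,0.085,-0.05,0,0.0006],[0.5,0.17,-0.1,0,0.0006],[0.5,0.25,-0.1475,0,0.0006],[0.5,0.25,-0.1475,0.04,0.0006],[0.5,0.25,-0.1475,0.08,0.0006],[0.5,0.25,-0.1475,0.08,0.0006],[0.5,0.25,-0.1475,0.08,0.0006]]' 40
python3 - <<'E'
from h import *
for i in range(3): go(.4828,.3953,.0623,1.237); eyes.get_image('wrist')
E
```

```text
clock: 14.55
position: [0.4864, 0.3901, 0.0854]
ee_rot: [0.0, 0.816, 0.578, -0.001]
contact_force: [0.8, 0.3, -1.4]
width: 0.0548
gripper_force: 43.6
at [0.4864 0.3901 0.0854] h 1.2319 w 0.0548 clock 14.55 | dx dy dz spin [ 0.0074 -0.0103  0.0462 -0.0008]
at [0.4871 0.3906 0.0864] h 1.2319 w 0.0547 clock 14.6 | dx dy dz spin [ 0.006  -0.0111  0.0481 -0.0008]
at [0.4874 0.391  0.087 ] h 1.232 w 0.055 clock 14.65 | dx dy dz spin [ 0.0051 -0.0115  0.0494 -0.0008]
```

```bash
python3 -m creep '[[0.5,0.006,-0.011,0,-0.0008],[0.5,0.006,-0.011,0.02,-0.0008],[0.5,0.006,-0.011,0.038,-0.0008],[0.5,0.006,-0.011,0.044,-0.0008],[0.5,0.006,-0.011,0.046,-0.0008],[0.5,0.006,-0.011,0.046,-0.0008]]' 40
python3 - <<'E'
from h import *
for i in range(3): go(.4828,.3953,.0615,1.237); eyes.get_image('wrist')
print(manip.get_state()['contact_force'])
E
```

```text
clock: 15.3
position: [0.4821, 0.3963, 0.063]
ee_rot: [0.0, 0.814, 0.58, -0.0]
contact_force: [-1.3, -0.7, -1.8]
width: 0.0549
gripper_force: 43.6
at [0.4821 0.3963 0.063 ] h 1.2385 w 0.0549 clock 15.3 | dx dy dz spin [-0.0014  0.002   0.003   0.0002]
at [0.4823 0.3964 0.0633] h 1.2384 w 0.0552 clock 15.35 | dx dy dz spin [-0.0017  0.0017  0.0036  0.0002]
at [0.4824 0.3965 0.0635] h 1.2384 w 0.055 clock 15.4 | dx dy dz spin [-0.0019  0.0015  0.004   0.0002]
[-0.19781063  0.66029675 -0.25232493]
```

Good alignment. I'll go a touch lower and release, then turn to the lens area.

```bash
python3 -m creep '[[0.5,-0.001,0,0.003,0],[0.5,-0.001,0,0.004,0],[0.5,-0.001,0,0.004,0],[0.6,-0.001,0,0.004,0],[0.7,-0.001,0,0.004,0],[0.85,-0.001,0,0.004,0],[0.95,-0.001,0,0.004,0],[1,-0.001,0,0.004,0],[1,-0.001,0,0.004,0]]' 40
python3 -m creep '[[1,0,0,-0.04,0],[1,0,0,-0.1,0],[1,0,0,-0.2,0],[1,-0.06,0,-0.26,0],[1,-0.16,0,-0.26,0],[1,-0.16,0,-0.26,0],[1,-0.16,0,-0.26,0]]' 40
python3 - <<'E'
from h import *
im=eyes.get_image('wrist')
cv2.imwrite('pics/w6.png',im['frame'][:,:,::-1])
for k,z,q in (('carrier_blue',.044,(.483,.395)),('lens_yellow',0,(.594,.207)),('lens_red',0,(.427,.113))):
    for d in eyes.regions_of('wrist',k): print(k,d['confidence'],d['bbox'],fit([(im,d['mask'])],M[k],q,z,z>0))
go(.594,.207,.20,1.237)
E
```

```text
clock: 16.35
position: [0.4819, 0.3958, 0.0611]
ee_rot: [0.0, 0.814, 0.58, -0.0]
contact_force: [-0.8, 0.4, 0.3]
width: 0.0855
gripper_force: 0.0
clock: 17.05
position: [0.4555, 0.3196, 0.1917]
ee_rot: [-0.0, 0.815, 0.58, 0.0]
contact_force: [-0.2, -0.1, -0.3]
width: 0.0854
gripper_force: 0.0
carrier_blue 0.72 [604.9, 387.6, 640.0, 398.9] (array([0.483, 0.395, 0.   ]), np.float64(1.0))
carrier_blue 0.55 [283.6, 34.4, 355.8, 161.0] (array([0.48289836, 0.39719653, 1.24351811]), np.float64(0.01129142078983203))
lens_yellow 0.78 [453.0, 220.4, 489.8, 258.7] (array([0.59395665, 0.20709196]), np.float64(0.027488986784141023))
lens_red 0.74 [339.3, 322.7, 363.2, 351.4] (array([0.42856205, 0.12551336]), np.float64(0.32092287788399343))
at [0.4564 0.3212 0.191 ] h 1.239 w 0.0858 clock 17.25 | dx dy dz spin [-1.263e-01  3.345e-01 -1.800e-02  3.000e-04]
```

View pics/w6.png

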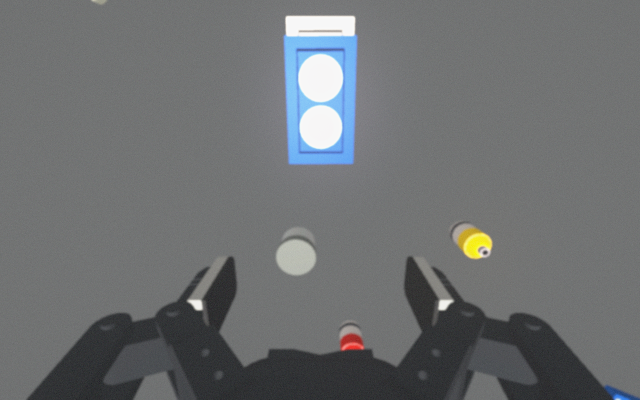

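The stack looks right: blue is centred on the base (centre (320,100)), with about 20 mm of white showing beyond it towards green at (320,25). Yellow lens next, at (470,240).

```bash
python3 -m creep '[[1,-0.035,0.094,0,0],[1,-0.08,0.2,0,0],[1,-0.1263,0.3345,0,0],[1,-0.1263,0.3345,0.06,0],[1,-0.1263,0.3345,0.15,0],[1,-0.1263,0.3345,0.2,0],[1,-0.1263,0.3345,0.2,0],[1,-0.1263,0.3345,0.2,0]]' 40
python3 - <<'E'
from h import *
for i in range(3): go(.594,.207,.034); eyes.get_image('wrist')
E
```

```text
clock: 18.05
position: [0.5939, 0.2066, 0.0911]
ee_rot: [-0.0, 0.814, 0.581, -0.0]
contact_force: [1.0, -0.1, 1.1]
width: 0.0854
gripper_force: 0.0
at [0.5939 0.2066 0.0911] h 1.2391 w 0.0854 clock 18.05 | dx dy dz spin [ 8.000e-04 -1.000e-04  1.141e-01  0.000e+00]
at [0.5947 0.2069 0.0924] h 1.2392 w 0.0853 clock 18.1 | dx dy dz spin [-0.0002 -0.0014  0.1167  0.    ]
at [0.5949 0.2069 0.0931] h 1.2392 w 0.0857 clock 18.15 | dx dy dz spin [-0.0004 -0.0018  0.1183  0.    ]
```

```bash
python3 -m creep '[[1,0,-0.001,0.06,0],[1,0,-0.001,0.105,0],[1,0,-0.001,0.114,0],[0.8,0,-0.001,0.114,0],[0.6,0,-0.001,0.114,0],[0.4,0,-0.001,0.114,0],[0.25,0,-0.001,0.114,0],[0.25,0,-0.001,0.114,0],[0.25,0,-0.001,0.114,0],[0.25,0,-0.001,0.114,0]]' 40
python3 -m creep '[[0.25,0,0,0,0],[0.25,0,0,-0.01,0],[0.25,0,0,-0.05,0],[0.25,0,0,-0.14,0],[0.25,0,0,-0.2,0],[0.25,0,0,-0.2,0],[0.25,0,0,-0.2,0]]' 40
python3 - <<'E'
from h import *
im=eyes.get_image('wrist'); cv2.imwrite('pics/w7.png',im['frame'][:,:,::-1])
go(.512,-.389,.14)
E
```

```text
clock: 19.2
position: [0.5936, 0.2064, 0.0357]
ee_rot: [0.0, 0.814, 0.58, 0.001]
contact_force: [0.2, -0.8, 6.0]
width: 0.0257
gripper_force: 39.2
clock: 19.9
position: [0.5928, 0.2061, 0.1347]
ee_rot: [0.0, 0.814, 0.58, 0.0]
contact_force: [-0.3, 0.1, -2.6]
width: 0.0254
gripper_force: 39.7
at [0.5919 0.2059 0.1334] h 1.2384 w 0.0255 clock 19.95 | dx dy dz spin [-1.1767  0.2372 -0.0132  0.    ]
```

View pics/w7.png

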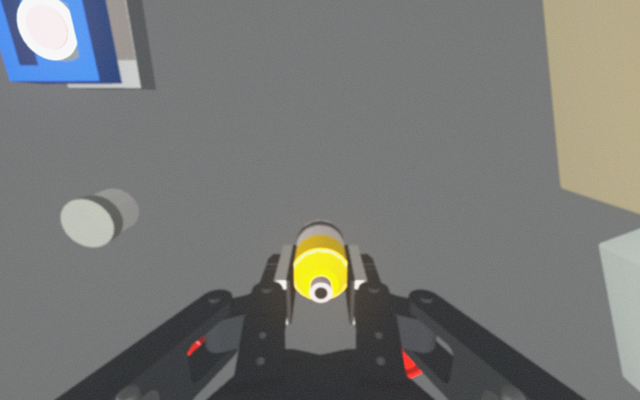

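The yellow lens is held upright at (320,262). I'll carry it to the yellow nest.

```bash
python3 -m creep '[[0.25,-0.96,0.2,-0.02,0],[0.25,-0.96,0.2,-0.02,0],[0.25,-0.96,0.2,-0.02,0],[0.25,-0.96,0.2,-0.02,0],[0.25,-0.96,0.2,-0.02,0],[0.25,-0.96,0.2,-0.02,0],[0.25,-0.96,0.2,-0.02,0],[0.25,-0.96,0.2,-0.02,0],[0.25,-0.96,0.2,-0.02,0],[0.25,-0.96,0.2,-0.02,0]]' 40
python3 - <<'E'
from h import *
for i in range(3): go(.512,-.389,.10); eyes.get_image('wrist')
E
```

```text
clock: 20.95
position: [0.529, -0.2823, 0.1422]
ee_rot: [-0.002, 0.815, 0.58, -0.001]
contact_force: [-0.3, 0.9, -1.8]
width: 0.0254
gripper_force: 39.6
at [ 0.529  -0.2823  0.1422] h 1.2371 w 0.0254 clock 20.95 | dx dy dz spin [-0.2127  0.0377  0.0843  0.    ]
at [ 0.5289 -0.2894  0.1423] h 1.235 w 0.0252 clock 21.0 | dx dy dz spin [-0.1993  0.0337  0.0847  0.    ]
at [ 0.5293 -0.2855  0.1422] h 1.2332 w 0.0253 clock 21.05 | dx dy dz spin [-0.2068  0.0359  0.0844  0.    ]
```

```bash
python3 -m creep '[[0.25,-0.1,0.0175,0,0],[0.25,-0.205,0.036,0,0],[0.25,-0.205,0.036,0.05,0],[0.25,-0.205,0.036,0.1,0],[0.25,-0.205,0.036,0.15,0],[0.25,-0.205,0.036,0.15,0],[0.25,-0.205,0.036,0.15,0]]' 40
python3 - <<'E'
from h import *
im=eyes.get_image('wrist'); cv2.imwrite('pics/w8.png',im['frame'][:,:,::-1])
for i in range(3): go(.512,-.389,.04); eyes.get_image('wrist')
ims={n:eyes.get_image(n) for n in('scene','side')}
for n in ims:
    for d in eyes.regions_of(n,'lens_yellow'):
        q=ray(ims[n],(np.mean(d['bbox'][::2]),np.mean(d['bbox'][1::2])),.05); print(n,d['confidence'],d['bbox'],q)
E
```

```text
clock: 21.8
position: [0.5142, -0.3813, 0.0684]
ee_rot: [-0.002, 0.814, 0.581, -0.0]
contact_force: [0.1, -0.4, -1.5]
width: 0.0253
gripper_force: 39.7
at [ 0.5149 -0.3821  0.0697] h 1.2395 w 0.0256 clock 21.85 | dx dy dz spin [-0.0149 -0.0011  0.0593  0.    ]
at [ 0.5153 -0.3827  0.0705] h 1.2394 w 0.0254 clock 21.9 | dx dy dz spin [-0.014  -0.0022  0.0609  0.    ]
at [ 0.5154 -0.383   0.0709] h 1.2392 w 0.0254 clock 21.95 | dx dy dz spin [-0.0135 -0.0026  0.0618  0.    ]
scene 0.64 [203.6, 230.2, 218.4, 249.3] [ 0.43204305 -0.27911182  0.05      ]
side 0.74 [347.8, 81.7, 361.2, 96.1] [ 0.5065906  -0.38954715  0.05      ]
```

View pics/w8.png

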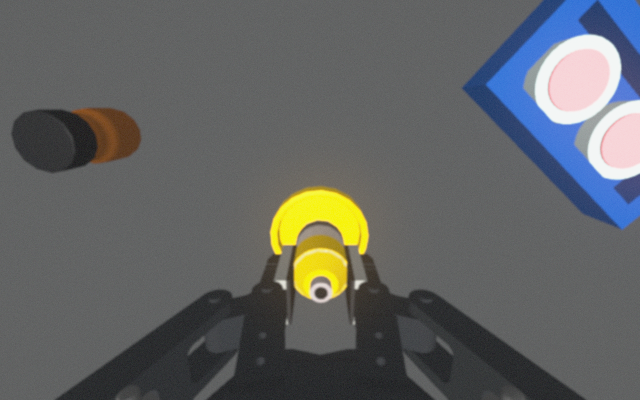

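The lens is centred sideways over the yellow nest at (320,228). The bottle at (75,138) is clear.

```bash
python3 -m creep '[[0.25,-0.014,-0.001,0,0],[0.25,-0.014,-0.001,0.02,0],[0.25,-0.014,-0.001,0.04,0],[0.25,-0.014,-0.001,0.052,0],[0.25,-0.014,-0.001,0.056,0],[0.25,-0.014,-0.001,0.056,0],[0.25,-0.014,-0.001,0.056,0]]' 40
python3 - <<'E'
from h import *
for i in range(3): go(.512,-.389,.0397); eyes.get_image('wrist')
print(manip.get_state()['contact_force'])
E
```

```text
clock: 22.9
position: [0.5119, -0.3896, 0.0415]
ee_rot: [0.0, 0.814, 0.58, 0.0]
contact_force: [-0.5, 0.3, -1.1]
width: 0.0255
gripper_force: 39.8
at [ 0.5119 -0.3896  0.0415] h 1.2384 w 0.0255 clock 22.9 | dx dy dz spin [ 0.0011 -0.0001  0.0035  0.    ]
at [ 0.512  -0.3896  0.0417] h 1.2385 w 0.0252 clock 22.95 | dx dy dz spin [ 0.0012 -0.0004  0.0039  0.    ]
at [ 0.512  -0.3896  0.0417] h 1.2385 w 0.0251 clock 23.0 | dx dy dz spin [ 0.0012 -0.0003  0.0041  0.    ]
[-0.50504139 -0.15981029 -1.30157356]
```

```bash
python3 -m creep '[[0.25,0,0,0.002,0],[0.25,0,0,0.004,0],[0.25,0,0,0.005,0],[0.25,0,0,0.005,0]]' 40
```

```text
clock: 23.45
position: [0.5118, -0.3896, 0.0397]
ee_rot: [0.0, 0.814, 0.58, 0.0]
contact_force: [-0.5, 0.9, 4.9]
width: 0.0257
gripper_force: 40.4
```

Contact at the expected height. I'll release and rise.

```bash
python3 -m creep '[[0.3,0,0,-0.001,0],[0.35,0,0,-0.001,0],[0.42,0,0,-0.001,0],[0.5,0,0,-0.002,0],[0.6,0,0,-0.002,0],[0.6,0,0,-0.002,0],[0.6,0,0,-0.03,0],[0.6,0,0,-0.1,0],[0.8,0,0,-0.2,0],[1,0,0,-0.26,0]]' 40
python3 -m creep '[[1,-0.05,0,0,0],[1,-0.16,0,0,0],[1,-0.16,0,0,0]]'
python3 - <<'E'
from h import *
im=eyes.get_image('wrist'); cv2.imwrite('pics/w9.png',im['frame'][:,:,::-1])
for k,z in (('lens_yellow',.004),('nest_yellow',0)):
    for d in eyes.regions_of('wrist',k): print(k,d['confidence'],d['bbox'],fit([(im,d['mask'])],M[k],(.512,-.389),z,False))
go(.427,.113,.17)
E
```

```text
clock: 24.45
position: [0.5127, -0.3904, 0.1737]
ee_rot: [0.003, 0.814, 0.58, 0.001]
contact_force: [-0.5, -0.8, 0.8]
width: 0.0776
gripper_force: 0.0
clock: 24.75
position: [0.4841, -0.4703, 0.1707]
ee_rot: [0.003, 0.815, 0.579, -0.001]
contact_force: [0.2, 0.2, 0.9]
width: 0.0855
gripper_force: 0.0
lens_yellow 0.97 [301.7, 77.1, 337.6, 120.9] (array([ 0.51176286, -0.38827488]), np.float64(0.09017543859649124))
nest_yellow 0.58 [281.6, 55.7, 354.2, 137.1] (array([ 0.51148655, -0.38695249]), np.float64(0.2416628786313484))
at [ 0.4852 -0.4651  0.1694] h 1.2371 w 0.0854 clock 24.9 | dx dy dz spin [ 1.0543 -0.4888 -0.0012  0.    ]
```

View pics/w9.png

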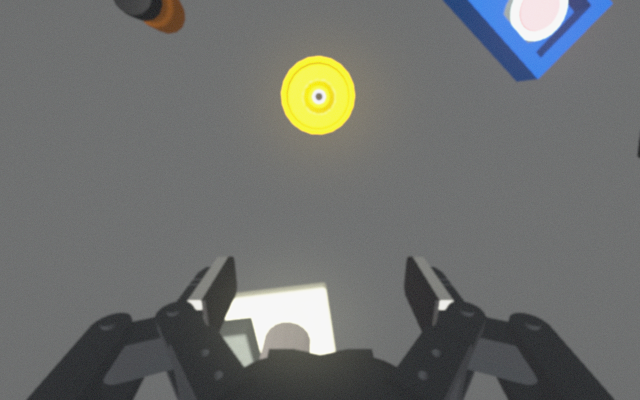

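The yellow lens stands centred in its nest at (319,96). Red lens next.

```bash
python3 -m creep '[[1,0.83,-0.4888,-0.03,0],[1,0.83,-0.4888,-0.03,0],[1,0.83,-0.4888,-0.03,0],[1,0.83,-0.4888,-0.03,0],[1,0.83,-0.4888,-0.03,0],[1,0.83,-0.4888,-0.03,0],[1,0.83,-0.4888,-0.03,0],[1,0.83,-0.4888,-0.03,0],[1,0.83,-0.4888,-0.03,0],[1,0.83,-0.4888,-0.03,0]]' 40
python3 - <<'E'
from h import *
im=eyes.get_image('wrist')
for k,q in (('lens_red',(.427,.113)),('nest_red',(.62,.009)),('sample_pot',(.405,.254))):
    for d in eyes.regions_of('wrist',k): print(k,d['confidence'],d['bbox'],fit([(im,d['mask'])],M[k],q,0,False))
for i in range(3): go(.427,.113,.09); eyes.get_image('wrist')
E
```

```text
clock: 25.9
position: [0.3875, 0.0109, 0.1842]
ee_rot: [-0.001, 0.814, 0.582, 0.0]
contact_force: [0.9, 1.1, -0.3]
width: 0.0858
gripper_force: 0.0
lens_red 0.95 [309.0, 46.9, 337.6, 88.0] (array([0.42620357, 0.11552246]), np.float64(0.046729548116638875))
nest_red 0.57 [504.6, 78.6, 581.2, 148.9] (array([0.61956657, 0.0096044 ]), np.float64(0.03421619566594858))
at [0.3895 0.0081 0.1843] h 1.2419 w 0.0854 clock 26.1 | dx dy dz spin [0.2227 0.0033 0.1886 0.    ]
at [0.3899 0.0073 0.1842] h 1.2401 w 0.0857 clock 26.15 | dx dy dz spin [0.2241 0.0015 0.1884 0.    ]
at [0.3901 0.0067 0.1841] h 1.2387 w 0.0854 clock 26.2 | dx dy dz spin [0.225  0.0004 0.1882 0.    ]
```

```bash
python3 -m creep '[[1,0.1,-0.001,0,0],[1,0.2,-0.002,0,0],[1,0.229,-0.002,0.04,0],[1,0.229,-0.002,0.12,0],[1,0.229,-0.002,0.19,0],[1,0.229,-0.002,0.19,0],[1,0.229,-0.002,0.19,0]]' 40
python3 - <<'E'
from h import *
for i in range(3): go(.4263,.1152,.034); eyes.get_image('wrist')
E
```

```text
clock: 26.95
position: [0.4268, 0.1147, 0.0889]
ee_rot: [-0.0, 0.815, 0.58, -0.001]
contact_force: [0.5, -0.3, 0.6]
width: 0.0856
gripper_force: 0.0
at [0.4268 0.1147 0.0889] h 1.2366 w 0.0856 clock 26.95 | dx dy dz spin [ 0.0006 -0.0012  0.1097  0.    ]
at [0.4278 0.1149 0.0898] h 1.2368 w 0.0855 clock 27.0 | dx dy dz spin [-0.0004 -0.0029  0.1117  0.    ]
at [0.4282 0.1151 0.0904] h 1.237 w 0.0859 clock 27.05 | dx dy dz spin [-0.001  -0.0036  0.1128  0.    ]
```

```bash
python3 -m creep '[[1,0,-0.002,0.06,0],[1,0,-0.002,0.1,0],[1,0,-0.002,0.11,0],[0.8,0,-0.002,0.11,0],[0.6,0,-0.002,0.11,0],[0.4,0,-0.002,0.11,0],[0.25,0,-0.002,0.11,0],[0.25,0,-0.002,0.11,0],[0.25,0,-0.002,0.11,0],[0.25,0,-0.002,0.11,0]]' 40
python3 -m creep '[[0.25,0,0,0,0],[0.25,0,0,-0.01,0],[0.25,0,0,-0.05,0],[0.25,0,0,-0.14,0],[0.25,0,0,-0.2,0],[0.25,0,0,-0.2,0],[0.25,0,0,-0.2,0]]' 40
python3 - <<'E'
from h import *
for i in range(3): go(.6197,.0093,.09); eyes.get_image('wrist')
E
```

```text
clock: 28.1
position: [0.4263, 0.1159, 0.0349]
ee_rot: [0.001, 0.814, 0.58, 0.001]
contact_force: [-0.7, -0.4, 4.9]
width: 0.0256
gripper_force: 39.0
clock: 28.8
position: [0.4252, 0.1159, 0.1343]
ee_rot: [0.0, 0.814, 0.58, 0.0]
contact_force: [-0.0, 0.3, -2.1]
width: 0.0255
gripper_force: 39.9
at [0.4252 0.1159 0.1343] h 1.2384 w 0.0255 clock 28.8 | dx dy dz spin [-0.0746  0.4372  0.0885  0.    ]
at [0.4243 0.1158 0.1332] h 1.2385 w 0.0256 clock 28.85 | dx dy dz spin [-0.0738  0.4389  0.0865  0.    ]
at [0.4239 0.1157 0.1327] h 1.2385 w 0.0252 clock 28.9 | dx dy dz spin [-0.0735  0.4396  0.0854  0.    ]
```

```bash
python3 -m creep '[[0.25,-0.0148,0.0876,0,0],[0.25,-0.0296,0.175,0,0],[0.25,-0.0444,0.263,0,0],[0.25,-0.0592,0.35,0,0],[0.25,-0.074,0.438,0,0],[0.25,-0.074,0.438,0.04,0],[0.25,-0.074,0.438,0.1,0],[0.25,-0.074,0.438,0.13,0],[0.25,-0.074,0.438,0.13,0],[0.25,-0.074,0.438,0.13,0]]' 40
python3 - <<'E'
from h import *
for i in range(3): go(.6197,.0093,.04); eyes.get_image('wrist')
E
```

```text
clock: 29.95
position: [0.6198, 0.0095, 0.0677]
ee_rot: [-0.001, 0.814, 0.58, -0.001]
contact_force: [-0.1, -0.4, -1.5]
width: 0.0254
gripper_force: 40.1
at [0.6198 0.0095 0.0677] h 1.2384 w 0.0254 clock 29.95 | dx dy dz spin [-0.0004 -0.      0.0553  0.    ]
at [0.6205 0.0095 0.0688] h 1.2385 w 0.0252 clock 30.0 | dx dy dz spin [-0.0008 -0.0015  0.0575  0.    ]
at [0.621  0.0094 0.0694] h 1.2385 w 0.0254 clock 30.05 | dx dy dz spin [-0.0011 -0.0023  0.0589  0.    ]
```

```bash
python3 -m creep '[[0.25,0,-0.001,0.02,0],[0.25,0,-0.001,0.04,0],[0.25,0,-0.001,0.05,0],[0.25,0,-0.001,0.054,0],[0.25,0,-0.001,0.056,0],[0.25,0,-0.001,0.058,0],[0.25,0,-0.001,0.058,0],[0.25,0,-0.001,0.058,0]]' 40
```

```text
clock: 30.9
position: [0.62, 0.0096, 0.0401]
ee_rot: [0.0, 0.814, 0.58, 0.0]
contact_force: [0.3, -0.8, -1.3]
width: 0.0254
gripper_force: 40.1
```

```bash
python3 -m creep '[[0.25,0,0,0.002,0],[0.25,0,0,0.003,0],[0.25,0,0,0.003,0],[0.25,0,0,0.003,0]]' 40
```

```text
clock: 31.3
position: [0.6201, 0.0096, 0.0389]
ee_rot: [0.0, 0.814, 0.58, 0.0]
contact_force: [-0.4, 0.7, 2.8]
width: 0.0254
gripper_force: 40.5
```

```bash
python3 -m creep '[[0.3,0,0,0,0],[0.35,0,0,0,0],[0.42,0,0,-0.001,0],[0.5,0,0,-0.002,0],[0.6,0,0,-0.002,0],[0.6,0,0,-0.002,0],[0.6,0,0,-0.03,0],[0.6,0,0,-0.1,0],[0.8,0,0,-0.2,0],[1,0,0,-0.26,0]]' 40
python3 -m creep '[[1,-0.1,0,-0.05,0],[1,-0.2,0,-0.1,0],[1,-0.3,0,-0.1,0],[1,-0.3,0,-0.1,0],[1,-0.3,0,-0.1,0]]'
python3 - <<'E'
from h import *
ims={n:eyes.get_image(n) for n in('scene','side','wrist')}
a=ims['wrist']['frame']; b=ims['scene']['frame'][80:330,180:430]; c=ims['side']['frame'][60:400,270:420]
r=lambda x:cv2.resize(x,(int(x.shape[1]*400/x.shape[0]),400))
v=np.hstack([r(a)[:,180:400],r(b),r(c)]); cv2.imwrite('pics/end.png',v[:,:,::-1]); print(v.shape)
chk=dict(lens_red=(.62,.0095,.004),lens_yellow=(.512,-.389,.004),carrier_blue=(.483,.397,.044),amber_bottle=(.4084,-.2781,0),sample_pot=(.4053,.2543,0))
for k,(x,y,z) in chk.items():
    obs=[]
    for n in ims:
        p=proj(ims[n],[[x,y,z+.02]])[0]
        for d in eyes.regions_of(n,k):
            g=d['bbox']
            if g[0]-4<p[0]<g[2]+4 and g[1]-4<p[1]<g[3]+4: obs.append((ims[n],d['mask']));break
    if obs: print(k,len(obs),fit(obs,M[k],(x,y),z,M[k] is CAR))
E
```

```text
clock: 32.3
position: [0.6213, 0.0095, 0.1731]
ee_rot: [0.002, 0.814, 0.58, 0.002]
contact_force: [0.1, -0.3, 0.4]
width: 0.0782
gripper_force: 0.0
clock: 32.8
position: [0.5705, -0.1339, 0.2197]
ee_rot: [0.001, 0.815, 0.579, 0.0]
contact_force: [0.3, 0.8, 0.2]
width: 0.0852
gripper_force: 0.0
(400, 796, 3)
lens_red 3 (array([0.62031845, 0.00890575]), np.float64(0.08812459583667909))
lens_yellow 2 (array([ 0.51321116, -0.3890198 ]), np.float64(0.3871624493857987))
carrier_blue 2 (array([0.48351324, 0.39654413, 1.2538588 ]), np.float64(0.06921152051016849))
amber_bottle 3 (array([ 0.40886558, -0.27938231]), np.float64(0.16130894708292684))
sample_pot 2 (array([0.40677229, 0.25622082]), np.float64(0.0936122679078446))
```

View pics/end.png

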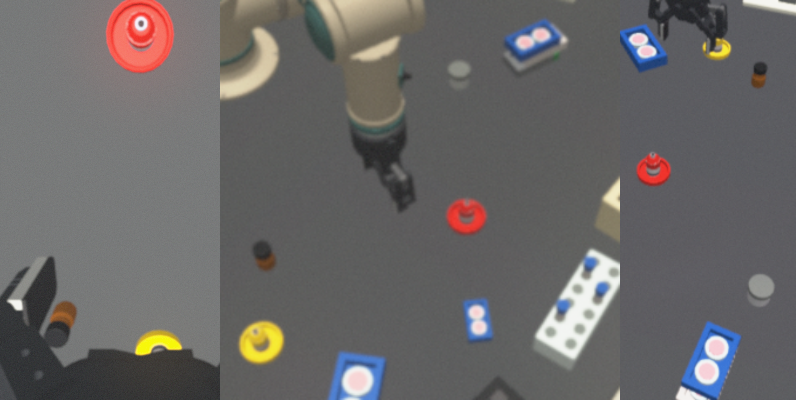

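The composite shows the red lens upright in the red nest at (140,33), the yellow lens upright in its nest at (262,340), and the staggered stack at (535,45). The bottle and pot are where they were and the arm is clear, so I'm handing in.

```bash
python3 -c "
from rig import manip
print(manip.sign_off())"
```

```text
the job is handed in; nothing more can be done
None
```

I handed the job in at about 33 s: both lenses stand upright in their own nests, white sits on the base about 20 mm towards green, blue sits about 2 mm from the base's centre, and the bottle and pot were untouched; I checked this in camera images, and sign-off gave no verdict.

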